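# Load a slide carrier into the slide scanner

## Task

Load the slides for scanning: pick up the metal carrier that holds the three glass slides (not the empty one), lay it flat, its rounded nose first (the end away from the upright grip), on the scanner's loading deck between the flared guide rails, then push it along so that the rails centre it, and press it gently but firmly fully home against the stop inside the slot. How deep the stop sits differs each time, so go by feel and do not force or tip the carrier; let go, leave it home, and leave everything else on the desk where it is.

Things in the scene. Friction and masses are not known exactly. Their poses are not given: they have to be found in the camera images.
- carrier_grip (a point): Loaded slide carrier: flat aluminium plate 130 long (x), 88 wide (y), 8 thick, three glass slides across its front part (1 mm proud). The point: centre of its upright grip plate, 24 mm above the carrier's underside; the grip plate is 10 thick (x), 40 wide (y), from 8 to 41 mm above the underside. +x points to the nose, z up; tail edge 23 mm behind the point.
- carrier_nose (a point): Middle of the loaded carrier's nose edge, half-way up its thickness (4 mm above the underside), 107 mm ahead of the grip plate's centre; same axes. The nose's corners are rounded, radius 12. The carrier weighs 0.27 to 0.43 kg, centre of mass about 40 mm ahead of the grip plate.
- spare_grip (a point): The empty slide carrier, the same in shape and axes but without glass slides; it must stay where it is. The two carriers swap places from time to time.
- bay (a point): Middle of the slide scanner's slot face, at the height of the top of its black loading deck (14 mm above the desk, 170 wide, reaching 230 mm out from the slot). +x points into the slot (loading direction), y across, z up. The slot is 14 mm high under a white canopy, 58 mm above the desk and 90 mm deep; behind it stands the housing, 228 mm high.
- guides: The two aluminium guide rails, fixed on the deck, 12 mm high. Origin on the deck midway between their outer ends, 140 mm before the slot; axes as for the bay. The gap between them is 129 mm there, narrows evenly to 91 mm at 55 mm before the slot, and stays 91 mm on into the slot.
- dock: Stage track inside the slot, out of sight; origin at deck level, 82 mm behind the slot face, x as for the bay. It carries the stop plate that the nose meets 28 to 50 mm inside the slot, as the stage is parked: only to be felt. A light presence button (0.4 to 0.7 N) stands 4 mm proud of it; the plate itself yields only 1 mm per 10 N. Sliding the carrier takes 1 to 5 N, more as a rail turns it.
- oil_mid (a point): Small amber dropper bottle of immersion oil, 32 across, 75 high; centre. A bystander.
- petri_mid (a point): Closed clear Petri dish, 88 across, 14 high; centre. A bystander.
- carton_mid (a point): Red and white carton of slides, 85 x 60 x 30; centre. A bystander.
- forceps_mid (a point): Steel forceps, 125 long along x; middle. A bystander.
- marker_mid (a point): Marker pen, 120 long along x; middle. A bystander.
- mouse_mid (a point): Black computer mouse, 105 x 60 x 30; centre. A bystander.

How it is judged:
By the outcome, as a careful person would: the job done as asked, in the order asked, and still so for the second after the job is handed in, with the robot touching nothing.
It also fails if it takes over 64 s, if anything falls off the work surface, if the arm or the gripper's body presses on something with over 40 N, if the wrist force passes 120 N, or if a joint passes its speed limit or range.

## Robot

A 7-joint arm with a two-finger parallel gripper is mounted at the origin on the work surface. World frame = base frame: x ahead of the robot, y to its left, z up, the work surface at z = 0. Lengths are in m, angles in rad, forces in N, time in s.
With the tool pointing down it reaches from about 0.4 to 0.85 m from the base axis. Payload 10.4 kg.
Tool frame: the origin (TCP) lies between the finger pads; the fingertips stand 17 mm ahead of it and the grasp point (between the pads) lies 2 mm behind it; z points along the fingers, y is the line along which they close (so a half turn about z gives the same grasp; the last joint's range is limited). The gripper opens to 85 mm and grips with 20 to 120 N. Pads are 22 mm wide; open, the fingers measure 114 mm over their backs; the gripper's body (76 mm by 85 mm) begins 54 mm behind the grasp point. The pads swing forward as they close: fully open they stand 13 mm farther back than shut.
Start: joints at [1.311, 0.332, -0.065, 1.46, 0.022, 1.35, -0.088], TCP at [0.147, -0.608, 0.248] pointing down, gripper open.
Joint ranges: [-2.6, 2.6], [-0.5, 2.12], [-1.47, 1.34], [0.16, 2.42], [-1.27, 4.41], [0.06, 2.06], [-2.6, 2.6]. Speed limits (rad/s): [2.22, 2.22, 2.79, 2.79, 3.14, 3.14, 3.14].

## Interface

Orientations are given as a unit quaternion [x, y, z, w].
In Python, from workcell import readout, imaging, manip gives the robot as it stands. The module is installed in compiled form; this text tells all that it offers.
- The arm moves only by the shell command python3 -m crank 'ROWS' [OPENING] [FORCE]. ROWS is JSON, a list of rows, each a list of 4 numbers: the shift along the tool's x, y, z as a fraction of full scale, then the turn about the tool's z as a fraction of full scale. In form: [[x, y, z, yaw], ...]. A call has 1 to 5 rows; each row is the pose to reach, as a shift and turn from the pose commanded when the call began, along the tool's axes at that moment; what a row does not reach only later rows make up. Full scale, the value 1, is 400 mm for a shift and 60 degrees for a turn. A row lasts 1/12 s, in which the tool goes at most 41.7 mm and 7.16 degrees, less where a joint would pass 70% of its speed; a pose out of reach is approached as far as the arm can. A call with a number of a shift or a turn outside -1 to 1 is refused whole. A call with a gripper value outside its range is refused whole. OPENING is the gripper command: -1 is shut, 1 is fully open, values between are in proportion, set as the call begins (- or left out, the last holds). The fingers move at their own pace and stop on an object; FORCE is the grip in N (left out, the last holds). Time passes only in rows, so rows that repeat a pose let the fingers close. It gives the time, the measured TCP pose, the force, the opening and the grip force at its end, in the units of the state.
- readout.get_obs(): the state, without advancing time (a new reading comes with each control period).
- imaging.camera(name): name is "side" or "top" or "wrist"; returns a dict with "color" (420x560x3 uint8, red, green, blue), "fx", "fy", "cx", "cy" (pixels), "k1" (the pictures are not rectified: a ray, as slopes to the right and down, at radius r is drawn at 1 + k1 r^2 times it, then the intrinsics apply), "rvec" (rotation vector, rad) and "tvec" (3), from world to camera coordinates, as OpenCV has them. Camera axes: x right, y down, z forward; pixel columns grow to the right and rows downward; lengths in m; the calibration is good to about 2 mm. A picture is of the moment at which its call begins. There is no depth.
- manip.hand_in(): hands the job in; it is judged then, once.
The state is a dict: "clock": time; "joint_pos": joint angles; "joint_velocities": joint speeds; "tau": joint torques, N m; "position": TCP position; "ee_rot": TCP orientation; "ft_force": force on the tool from outside, world axes, zero at the start; "torque": the same for the moment, N m; "grip_width": opening from 0.0 (shut) to 1.0 (fully open); "grasp_force": force on a finger pad.
Only numpy, scipy, OpenCV 4.12 (cv2) and the standard library are available. Lean on these libraries where they do the work, as an engineer would, in place of code of your own. Each camera call takes 0.05 s, during which the arm holds its last target. There are 200 camera calls.

## Working session

There is one attempt and no reset: what is moved stays moved. The work goes in short steps, Python scripts to look and compute and a shell command to move; the robot and the scene stay as the last step left them, time stands still between calls to the robot, and variables do not carry over. Pictures are saved under pics/ and viewed, at most 10 in all, crops included, and the job is handed in when it is done.

```bash
mkdir -p pics; cat > h.py <<'E'
import numpy as np, cv2
from workcell import readout, imaging, manip
from scipy.spatial.transform import Rotation as R
def snap(n,f):
    c=imaging.camera(n); cv2.imwrite(f'pics/{f}.png',c['color'][:,:,::-1]); 
    np.save(f'pics/{f}.npy',{k:c[k] for k in c},allow_pickle=True); return c
def load(f): return np.load(f'pics/{f}.npy',allow_pickle=True).item()
def ray(c,u,v):
    d=np.array([(u-c['cx'])/c['fx'],(v-c['cy'])/c['fy']]); s=d.copy()
    for _ in range(30): s=d/(1+c['k1']*(s@s))
    Rm=R.from_rotvec(np.ravel(c['rvec'])).as_matrix(); t=np.ravel(c['tvec'])
    return -Rm.T@t, Rm.T@np.array([s[0],s[1],1.])
def onz(c,u,v,z):
    o,d=ray(c,u,v); return o+d*(z-o[2])/d[2]
def proj(c,p):
    Rm=R.from_rotvec(np.ravel(c['rvec'])).as_matrix(); q=Rm@np.array(p)+np.ravel(c['tvec'])
    s=q[:2]/q[2]; s=s*(1+c['k1']*(s@s)); return s*[c['fx'],c['fy']]+[c['cx'],c['cy']]
E
python3 - <<'E'
from h import *
for n in ['top','side','wrist']:
    c=snap(n,n+'0'); print(n,c['fx'],c['k1'],ray(c,280,210))
print(readout.get_obs())
im=[cv2.imread(f'pics/{n}0.png') for n in ['top','side']]
E
```

```text
top 386.17190080869676 -0.05811399327388257 (array([ 0.41200457, -0.07257254,  0.81597949]), array([ 0.17782618,  0.04533769, -0.98304562]))
side 440.08011488101664 -0.0458891904536481 (array([0.35679483, 0.72555755, 0.68512527]), array([ 0.17532864, -0.78207351, -0.59885616]))
wrist 356.0046724063662 -0.01760783318738305 (array([ 0.21536024, -0.59059758,  0.3730662 ]), array([-0.26062444, -0.06763871, -0.96313134]))
{'clock': 0.15, 'joint_pos': array([ 1.31134526,  0.33272364, -0.06468147,  1.46072203,  0.02161494,
        1.34989406, -0.08848168]), 'joint_velocities': array([-0.00029556, -0.00185402, -0.00122532, -0.00103086,  0.0003001 ,
       -0.00199638, -0.00035008]), 'tau': array([ 1.26559469e-03, -6.25825596e+01,  4.95037716e-02, -3.91854715e+01,
        1.64199126e-02,  7.35847891e-03,  6.34561979e-05]), 'position': array([ 0.14657876, -0.60730894,  0.24771315]), 'ee_rot': array([ 9.92994544e-01,  1.18159045e-01, -9.40846697e-05, -5.17251009e-04]), 'ft_force': array([-0.01596158,  0.39950849, -0.22569024]), 'torque': array([-0.01192935, -0.02710497, -0.051102  ]), 'grasp_force': 0.0, 'grip_width': 0.9954581571681549}
```

View pics/top0.png

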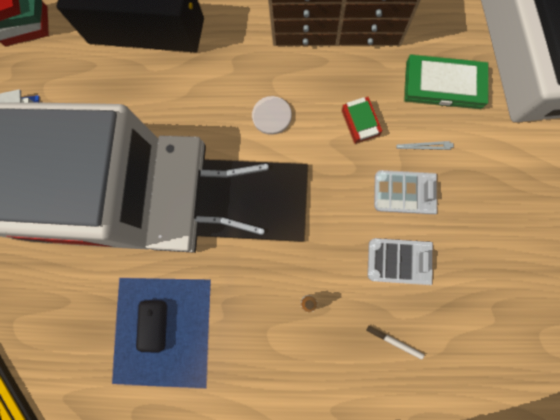

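View pics/side0.png

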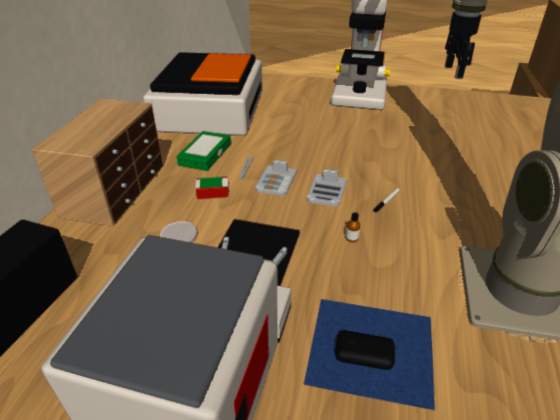

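The top view shows the scanner at left with its deck and rails around (255,200). One carrier is at (406,192) with brownish patches, the other at (401,261) with dark windows. Both grips are to the right and both noses to the left. I'll zoom in to tell which one is loaded.

```bash
python3 - <<'E'
from h import *
t=cv2.imread('pics/top0.png'); s=cv2.imread('pics/side0.png')
a=cv2.resize(t[160:295,360:450],None,fx=4.4,fy=4.4,interpolation=cv2.INTER_CUBIC)
b=cv2.resize(t[125:260,190:320],None,fx=3,fy=3,interpolation=cv2.INTER_CUBIC)
o=np.zeros((600,800,3),np.uint8); o[:a.shape[0],:a.shape[1]]=a; o[:b.shape[0],400:790]=b
e=cv2.resize(s[150:215,245:355],None,fx=3,fy=3,interpolation=cv2.INTER_CUBIC); o[405:600,400:730]=e
cv2.imwrite('pics/crop0.png',o)
c=load('top0')
for u,v,z in [(436,191,.041),(377,192,.008),(429,260,.041),(370,261,.008),(308,201,.014),(205,200,.058),(266,167,.026),(262,231,.026),(309,303,.07)]: print(u,v,onz(c,u,v,z).round(4))
E
```

```text
436 191 [ 0.5939 -0.355   0.041 ]
377 192 [ 0.5986 -0.2415  0.008 ]
429 260 [ 0.4537 -0.3338  0.041 ]
370 261 [ 0.4524 -0.2231  0.008 ]
308 201 [ 0.5768 -0.0946  0.014 ]
205 200 [0.5687 0.115  0.058 ]
266 167 [ 0.6477 -0.0049  0.026 ]
262 231 [5.105e-01 4.000e-04 2.600e-02]
309 303 [ 0.3691 -0.0956  0.07  ]
```

View pics/crop0.png

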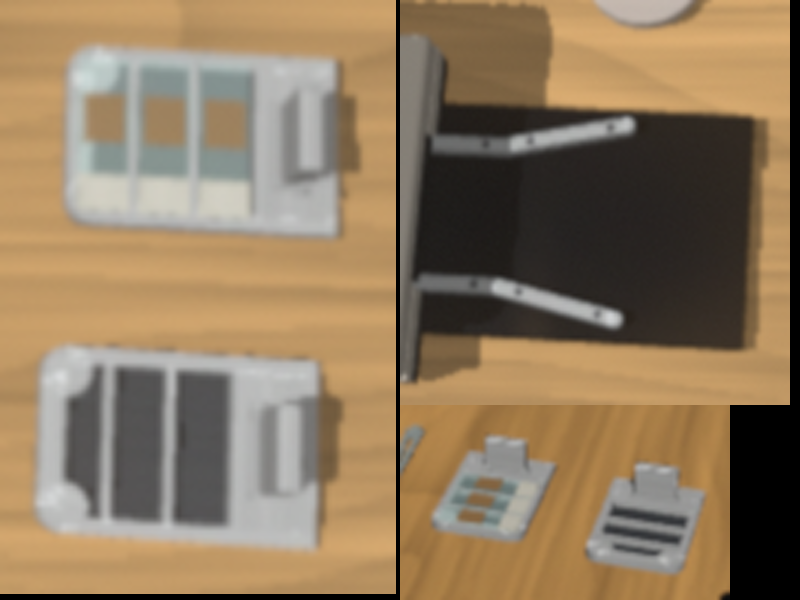

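```bash
python3 - <<'E'
from h import *
c=load('top0'); im=c['color']; hsv=cv2.cvtColor(im,cv2.COLOR_RGB2HSV)
def A(x,y,z): return onz(c,(x+.5)/4.4-.5+360,(y+.5)/4.4-.5+160,z)[:2]
def B(x,y,z): return onz(c,(x-400+.5)/3-.5+190,(y+.5)/3-.5+125,z)[:2]
def show(n,p): print(n,[np.round(q,4).tolist() for q in p])
p=[A(336,58,.008),A(339,236,.008),A(100,47,.008),A(100,223,.008),A(66,135,.006)];show('carrier tailU tailL sideU sideL nose',p)
print('tail width',np.linalg.norm(p[0]-p[1]),'len',np.linalg.norm((p[0]+p[1])/2-p[4]))
for a,b in((0,2),(1,3)): d=p[b]-p[a];print('heading',np.degrees(np.arctan2(d[1],d[0])))
d=p[1]-p[0];print('tail normal',np.degrees(np.arctan2(d[1],d[0]))-90+360)
g=[A(298,92,.041),A(326,92,.041),A(298,174,.041),A(324,174,.041)];show('grip top',g);print(np.mean(g,0))
q=[B(752,117,.014),B(743,349,.014),B(450,105,.014),B(430,333,.014)];show('deck',q);print('w',np.linalg.norm(q[0]-q[1]))
for a,b in((0,2),(1,3)): d=q[b]-q[a];print('heading',np.degrees(np.arctan2(d[1],d[0])))
d=q[1]-q[0];print('deck end normal',np.degrees(np.arctan2(d[1],d[0])))
r=[B(632,124,.026),B(617,319,.026),B(510,145,.026),B(495,287,.026),B(435,145,.026),B(420,283,.026)];show('rails',r)
print([np.linalg.norm(r[i]-r[i+1]) for i in(0,2,4)])
m=[(r[i]+r[i+1])/2 for i in (0,2,4)];show('mid',m); d=m[1]-m[0];print(np.degrees(np.arctan2(d[1],d[0])))
E
```

```text
carrier tailU tailL sideU sideL nose [[0.6418, -0.3693], [0.5536, -0.3658], [0.6465, -0.2544], [0.5591, -0.2516], [0.6028, -0.2369]]
tail width 0.08822945853784395 len 0.1307028182266831
heading 87.61595889209882
heading 87.2506945150995
tail normal 447.718929767429
grip top [[0.6158, -0.3385], [0.6159, -0.3515], [0.5768, -0.3364], [0.5769, -0.3484]]
[ 0.59634542 -0.34371293]
deck [[0.6589, -0.0923], [0.492, -0.0865], [0.6679, 0.1275], [0.5008, 0.1336]]
w 0.16702761134374675
heading 87.6514177783115
heading 87.70953382891385
deck end normal 178.02219037773364
rails [[0.6499, -0.007], [0.5105, 0.0004], [0.6343, 0.0797], [0.5321, 0.0862], [0.6343, 0.1338], [0.5345, 0.1394]]
[np.float64(0.13953131468858462), np.float64(0.10242756656938118), np.float64(0.09998589827886073)]
mid [[0.5802, -0.0033], [0.5832, 0.0829], [0.5844, 0.1366]]
88.00030416834097
```

The carrier at (406,192) in the top view is the loaded one: tissue and frosted labels are visible. Its measured size matches (88 × 131 mm). I'll move above its grip, aligned with it.

```bash
cat >> h.py <<'E'
def need(x,y,z,head=None):
    o=readout.get_obs(); M=R.from_quat(o['ee_rot']).as_matrix(); d=M.T@(np.array([x,y,z])-o['position'])/.4
    hy=np.degrees(np.arctan2(M[1,1],M[0,1])); yaw=0
    if head is not None: yaw=-(((head-hy)+90)%180-90)/60
    print('shift',d.round(4),'yaw',round(yaw,4),'| pos',o['position'].round(4),'tooly',round(hy,2),'tilt',np.round(M[:,2],4),'F',o['ft_force'].round(2),'grip',round(o['grip_width'],3),round(o['grasp_force'],1),'t',round(o['clock'],2))
E
python3 -c "
from h import *
need(.598,-.344,.25,87.6)"
```

```text
shift [ 1.2515 -0.3751 -0.0054] yaw 0.2662 | pos [ 0.1466 -0.6073  0.2477] tooly -76.43 tilt [-3.e-04  1.e-03 -1.e+00] F [-0.02  0.4  -0.23] grip 0.995 0.0 t 0.15
```

```bash
python3 -m crank '[[0.1,-0.03,0,0],[0.2,-0.06,0,0],[0.3,-0.09,0,0],[0.4,-0.12,0,0],[0.5,-0.15,0,0]]'
python3 -m crank '[[0.1,-0.03,0,0],[0.2,-0.06,0,0],[0.3,-0.09,0,0],[0.4,-0.12,0,0],[0.5,-0.15,0,0]]'
python3 -m crank '[[0.08,-0.02,0,0.1],[0.16,-0.04,0,0.2],[0.25,-0.075,0,0.266],[0.25,-0.075,0,0.266],[0.25,-0.075,0,0.266]]'
python3 -c "
from h import *
need(.598,-.344,.12,87.6)"
```

```text
clock: 0.57
position: [0.3279, -0.5012, 0.2482]
ee_rot: [0.993, 0.118, -0.0, -0.0]
ft_force: [0.4, -0.7, 0.2]
grip_width: 1.0
grasp_force: 0.0
clock: 0.98
position: [0.5079, -0.3963, 0.2482]
ee_rot: [0.993, 0.118, -0.0, -0.0]
ft_force: [0.2, -1.0, 1.0]
grip_width: 1.001
grasp_force: 0.0
clock: 1.4
position: [0.5987, -0.3419, 0.2473]
ee_rot: [1.0, -0.019, -0.0, -0.001]
ft_force: [-1.2, -0.5, 0.0]
grip_width: 0.999
grasp_force: 0.0
shift [-0.0013  0.0059  0.3183] yaw 0.0046 | pos [ 0.5987 -0.3419  0.2473] tooly -92.12 tilt [-5.0e-04  1.8e-03 -1.0e+00] F [-1.23 -0.53  0.04] grip 0.999 0.0 t 1.4
```

```bash
python3 -m crank '[[0,0.005,0.08,0.004],[0,0.005,0.16,0.004],[0,0.005,0.24,0.004],[0,0.005,0.318,0.004],[0,0.005,0.318,0.004]]' 0.1
python3 - <<'E'
from h import *
need(.598,-.344,.06,87.6); c=snap('wrist','w1'); t=snap('top','t1')
for f in((0,0,.041),(0,.02,.041),(0,-.02,.041)):
    pass
print(ray(c,280,210))
E
```

```text
clock: 1.82
position: [0.5922, -0.3466, 0.1139]
ee_rot: [1.0, -0.023, -0.005, -0.002]
ft_force: [-1.4, -0.0, -0.8]
grip_width: 0.552
grasp_force: 0.0
shift [ 0.0156 -0.0068  0.1346] yaw -0.0048 | pos [ 0.5922 -0.3466  0.1139] tooly -92.69 tilt [-0.0098  0.0042 -0.9999] F [-1.38 -0.01 -0.82] grip 0.552 0.0 t 1.82
(array([ 0.66407912, -0.35032276,  0.23867167]), array([-0.27861026,  0.01120813, -0.9604024 ]))
```

View pics/w1.png

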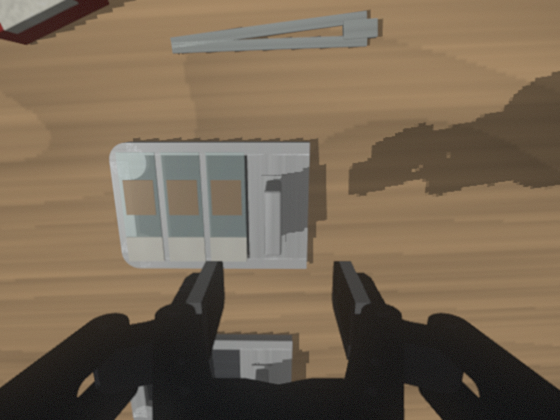

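Wrist view: the loaded carrier is confirmed, with its grip top spanning about (264–281, 176–257). The fingers sit on either side of column ~278. Now the grip point from this view.

```bash
python3 -m crank '[[0,0,0,0],[0,0,0,0],[0,0,0,0]]'; python3 - <<'E'
from h import *
c=load('w1')
for u,v,z in [(264,176,.041),(281,176,.041),(265,257,.041),(281,257,.041),(310,144,.008),(307,268,.008),(136,144,.008),(136,268,.008)]: print(onz(c,u,v,z).round(4))
need(.598,-.344,.06,87.6)
c=snap('wrist','w2');g=cv2.cvtColor(c['color'],cv2.COLOR_RGB2GRAY)
print(g[215,225:330])
E
```

```text
clock: 2.17
position: [0.5975, -0.3476, 0.1236]
ee_rot: [1.0, -0.023, 0.002, 0.001]
ft_force: [-0.3, -1.5, 0.9]
grip_width: 0.549
grasp_force: 0.0
[ 0.627  -0.3399  0.041 ]
[ 0.6266 -0.3495  0.041 ]
[ 0.5777 -0.3377  0.041 ]
[ 0.5773 -0.3473  0.041 ]
[ 0.6402 -0.3688  0.008 ]
[ 0.5535 -0.3648  0.008 ]
[ 0.6455 -0.2572  0.008 ]
[ 0.5589 -0.2431  0.008 ]
shift [ 0.0003 -0.0093  0.1589] yaw -0.0041 | pos [ 0.5975 -0.3476  0.1236] tooly -92.65 tilt [ 0.003  -0.0018 -1.    ] F [-0.29 -1.47  0.91] grip 0.549 0.0 t 2.17
[112 109 109 110 110 110 110 108 110 109 110 109 109 110 108 108 109 111
 118 111  87  57  80 129 151 149 149 148 147 146 147 146 144 146 144 147
 144 146 147 154 157 156 155 154 149 146 140 144 143 144 144 143 132 110
  91  89  91  92  92  91  93  91  93  92  92  93  92  92  94  92  93  90
  92  94  93  93  93  93  95  90  85  83  85  83  84  83  84  83  84  84
  83  81  82  84  83  83  90 114 127 127 126 125 129 126 126]
```

```bash
python3 -m crank '[[0,-0.009,0.06,0],[0,-0.009,0.12,0],[0,-0.009,0.18,0],[0,-0.009,0.2,0],[0,-0.009,0.2,0]]'
python3 -m crank '[[0,0,0,0],[0,0,0,0],[0,0,0,0],[0,0,0,0]]'; python3 - <<'E'
from h import *
need(.597,-.344,.031,87.6)
E
```

```text
clock: 2.63
position: [0.5956, -0.3429, 0.0393]
ee_rot: [1.0, -0.023, -0.002, -0.001]
ft_force: [-1.0, 0.3, 0.1]
grip_width: 0.552
grasp_force: 0.0
clock: 2.97
position: [0.5975, -0.3438, 0.0427]
ee_rot: [1.0, -0.023, 0.001, 0.001]
ft_force: [-0.8, -0.1, 0.6]
grip_width: 0.55
grasp_force: 0.0
shift [-0.0013  0.0006  0.0292] yaw -0.0039 | pos [ 0.5975 -0.3438  0.0427] tooly -92.64 tilt [ 0.0019 -0.0012 -1.    ] F [-0.79 -0.1   0.58] grip 0.55 0.0 t 2.97
```

```bash
python3 -m crank '[[0,0,0.014,0],[0,0,0.028,0],[0,0,0.028,0],[0,0,0.028,0],[0,0,0.028,0]]'
python3 -m crank '[[0,0,0,0],[0,0,0,0],[0,0,0,0],[0,0,0,0],[0,0,0,0]]' -1 50
python3 -m crank '[[0,0,0,0],[0,0,0,0],[0,0,0,0],[0,0,0,0],[0,0,0,0]]'; python3 - <<'E'
from h import *
need(.597,-.344,.031,87.6); snap('wrist','w3')
E
```

```text
clock: 3.38
position: [0.5967, -0.3433, 0.0298]
ee_rot: [1.0, -0.023, -0.0, -0.0]
ft_force: [-0.2, 0.1, 0.4]
grip_width: 0.55
grasp_force: 0.0
clock: 3.8
position: [0.5969, -0.3436, 0.0302]
ee_rot: [1.0, -0.023, 0.0, 0.0]
ft_force: [0.1, -0.8, 2.5]
grip_width: 0.109
grasp_force: 49.3
clock: 4.22
position: [0.5969, -0.3436, 0.0302]
ee_rot: [1.0, -0.023, 0.0, 0.0]
ft_force: [-0.6, -1.0, 3.9]
grip_width: 0.107
grasp_force: 49.5
shift [ 0.0003  0.001  -0.0019] yaw -0.004 | pos [ 0.5969 -0.3436  0.0302] tooly -92.64 tilt [ 5.e-04 -5.e-04 -1.e+00] F [-0.62 -1.01  3.95] grip 0.107 49.5 t 4.22
```

```bash
python3 -m crank '[[0,0,-0.02,0],[0,0,-0.05,0],[0,0,-0.1,0],[0,0,-0.15,0],[0,0,-0.18,0]]' -1 60
python3 -m crank '[[0,0,0,0],[0,0,0,0],[0,0,0,0],[0,0,0,0]]'; python3 - <<'E'
from h import *
need(.577,-.144,.1,87.8); snap('wrist','w4'); snap('side','s4')
s=cv2.imread('pics/side0.png')*0
a=cv2.imread('pics/w4.png'); b=cv2.imread('pics/s4.png')[120:220,220:380]
o=np.zeros((600,800,3),np.uint8); o[:300,:400]=cv2.resize(a,(400,300)); o[100:600,:][:500,:]=o[100:600]
o[300:600,:480]=cv2.resize(b,(480,300),interpolation=cv2.INTER_CUBIC); cv2.imwrite('pics/m4.png',o)
E
```

```text
clock: 4.68
position: [0.5974, -0.3434, 0.1047]
ee_rot: [1.0, -0.023, 0.001, 0.0]
ft_force: [1.0, -0.4, -2.6]
grip_width: 0.104
grasp_force: 58.7
clock: 5.02
position: [0.5959, -0.343, 0.1003]
ee_rot: [1.0, -0.023, -0.001, -0.001]
ft_force: [-0.6, -0.0, -3.2]
grip_width: 0.107
grasp_force: 58.7
shift [-0.07   -0.4947  0.0013] yaw -0.0071 | pos [ 0.5959 -0.343   0.1003] tooly -92.63 tilt [-0.0023  0.0011 -1.    ] F [-0.62 -0.05 -3.24] grip 0.107 58.7 t 5.02
```

View pics/m4.png

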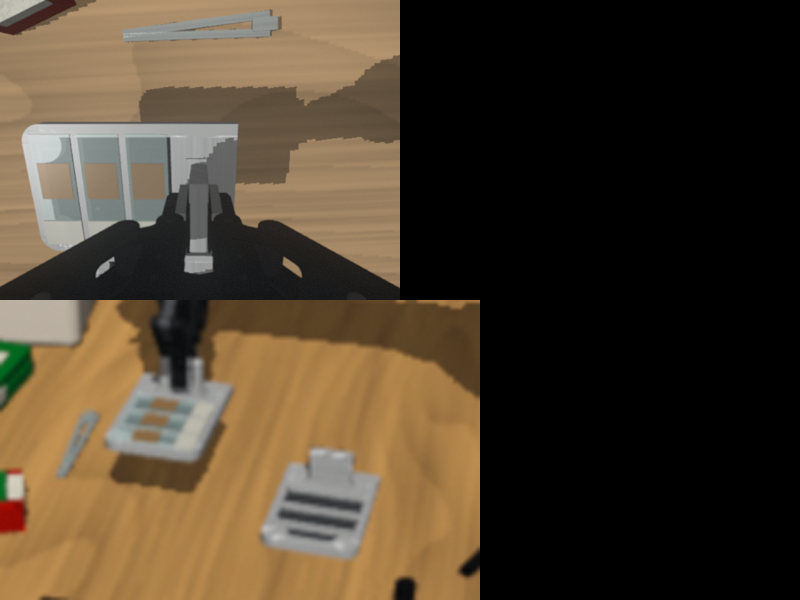

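The carrier is held level (lower-left panel), and the spare and forceps are undisturbed. Next I carry it over the deck.

```bash
python3 -m crank '[[-0.01,-0.06,0,0],[-0.02,-0.14,0,0],[-0.03,-0.22,0,-0.007],[-0.04,-0.3,0,-0.007],[-0.05,-0.38,0,-0.007]]'
python3 -m crank '[[-0.005,-0.07,0,0],[-0.01,-0.14,0,0],[-0.015,-0.2,0,0],[-0.015,-0.25,0,0],[-0.015,-0.27,0,0]]'
python3 -m crank '[[0,0,0,0],[0,0,0,0],[0,0,0,0],[0,0,0,0]]'
python3 - <<'E'
from h import *
need(.577,-.065,.1,87.8); snap('wrist','w5'); snap('top','t5')
o=cv2.resize(cv2.imread('pics/t5.png')[120:270,180:380],(800,600),interpolation=cv2.INTER_CUBIC); cv2.imwrite('pics/m5.png',o)
E
```

```text
clock: 5.53
position: [0.5832, -0.1891, 0.1014]
ee_rot: [1.0, -0.019, -0.0, -0.0]
ft_force: [1.1, 0.4, -3.3]
grip_width: 0.104
grasp_force: 58.9
clock: 5.95
position: [0.5818, -0.0784, 0.1016]
ee_rot: [1.0, -0.017, -0.0, -0.001]
ft_force: [-0.1, -0.3, -3.1]
grip_width: 0.107
grasp_force: 58.9
clock: 6.28
position: [0.5818, -0.0844, 0.1017]
ee_rot: [1.0, -0.021, -0.0, 0.0]
ft_force: [0.2, -0.2, -3.6]
grip_width: 0.104
grasp_force: 58.9
shift [-0.014  -0.048   0.0042] yaw -0.0025 | pos [ 0.5818 -0.0844  0.1017] tooly -92.35 tilt [-3.e-04 -8.e-04 -1.e+00] F [ 0.17 -0.2  -3.64] grip 0.104 58.9 t 6.28
```

View pics/w5.png

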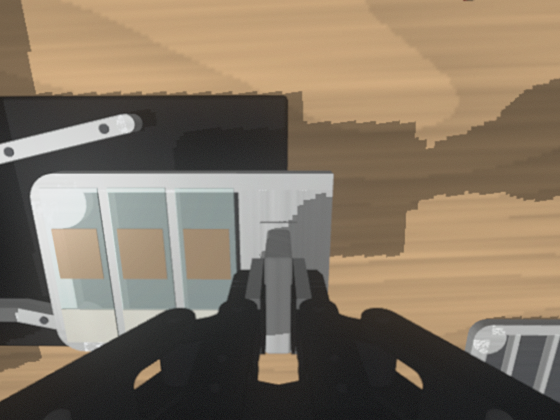

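View pics/m5.png

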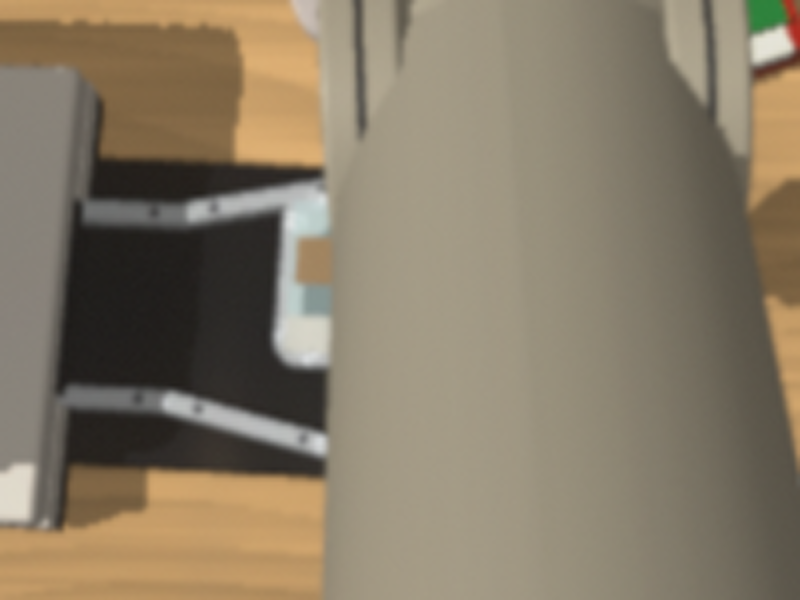

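Wrist view: the deck's far side edge runs along row ~97 with its corner at (287,97), and the far rail tip is at (130,123). The carrier edge at row 173 is parallel to the deck edge. I'll check these numbers against the top-view fit.

```bash
python3 - <<'E'
from h import *
c=load('w5'); t=load('t5')
H=lambda a,b: round(np.degrees(np.arctan2(*(b-a)[1::-1])),2)
a,b=onz(c,287,97,.014)[:2],onz(c,40,97,.014)[:2]; print('deck corner',a,H(a,b)); e=onz(c,287,165,.014)[:2]; print('end edge',e)
print('rail tip',onz(c,140,123,.026), onz(c,104,128,.026))
a,b=onz(c,333,173,.078)[:2],onz(c,60,173,.078)[:2]; print('carrier tailcorner',a,H(a,b))
print('nose from top',[onz(t,(x+.5)/4-.5+180,(y+.5)/4-.5+120,.076).round(4)[:2] for x,y in((277,325),(283,260))])
B=lambda x,y,z: onz(t,(x+.5)/4-.5+180,(y+.5)/4-.5+120,z).round(4)[:2]
print('rails straight inner edges',B(100,224,.026),B(185,222,.026),B(80,387,.026),B(160,393,.026))
print('deck edge',B(110,160,.014),B(310,168,.014),B(80,464,.014),B(310,475,.014),'canopy',B(98,90,.058),B(60,520,.058))
E
```

```text
deck corner [ 0.65959737 -0.09262615] 87.44
end edge [ 0.62071559 -0.0912963 ]
rail tip [ 0.64904985 -0.01109412  0.026     ] [0.64727794 0.0092883  0.026     ]
carrier tailcorner [ 0.62608937 -0.10933826] 87.59
nose from top [array([0.5637, 0.0231]), array([0.5965, 0.021 ])]
rails straight inner edges [0.6285 0.1264] [0.6296 0.0805] [0.5401 0.1326] [0.5373 0.09  ]
deck edge [0.668  0.1257] [0.6633 0.0157] [0.5008 0.1337] [0.4964 0.0114] canopy [0.6921 0.1231] [0.4679 0.1311]
```

```bash
python3 -m crank '[[-0.006,-0.02,0.03,0],[-0.012,-0.04,0.07,0],[-0.013,-0.048,0.11,0],[-0.013,-0.048,0.127,0],[-0.013,-0.048,0.127,0]]'
python3 -m crank '[[0,0,0,0],[0,0,0,0],[0,0,0,0],[0,0,0,0]]'
python3 - <<'E'
from h import *
need(.577,-.065,.044,87.75)
E
```

```text
clock: 6.8
position: [0.5759, -0.0627, 0.0488]
ee_rot: [1.0, -0.019, -0.002, -0.0]
ft_force: [-0.7, -0.6, -4.3]
grip_width: 0.107
grasp_force: 58.9
clock: 7.13
position: [0.578, -0.0634, 0.0519]
ee_rot: [1.0, -0.02, 0.001, 0.0]
ft_force: [0.6, 1.4, -3.5]
grip_width: 0.105
grasp_force: 59.0
shift [-0.0024  0.0042  0.0198] yaw 0.0002 | pos [ 0.578  -0.0634  0.0519] tooly -92.24 tilt [ 1.4e-03 -3.0e-04 -1.0e+00] F [ 0.6   1.35 -3.48] grip 0.105 59.0 t 7.13
```

```bash
python3 -m crank '[[-0.002,0.003,0.005,0],[-0.002,0.003,0.01,0],[-0.002,0.003,0.015,0],[-0.002,0.003,0.015,0],[-0.002,0.003,0.015,0]]'
for i in 1 2 3; do python3 -m crank '[[0,0,0.0015,0],[0,0,0.003,0],[0,0,0.003,0],[0,0,0.003,0]]' | sed -n 2,4p; done
python3 - <<'E'
from h import *
need(.577,-.065,.044,87.75)
E
```

```text
clock: 7.55
position: [0.5765, -0.0642, 0.0449]
ee_rot: [1.0, -0.019, -0.0, 0.0]
ft_force: [-0.4, -0.1, -2.5]
grip_width: 0.107
grasp_force: 59.0
position: [0.5768, -0.0643, 0.0442]
ee_rot: [1.0, -0.019, 0.0, 0.0]
ft_force: [-1.2, -0.1, 0.7]
position: [0.5768, -0.0642, 0.0441]
ee_rot: [1.0, -0.019, 0.0, 0.0]
ft_force: [-9.0, 0.0, 14.6]
position: [0.5768, -0.0643, 0.0441]
ee_rot: [1.0, -0.019, 0.0, 0.0]
ft_force: [-14.2, 0.0, 27.3]
shift [0.0005 0.0018 0.0003] yaw 0.0004 | pos [ 0.5768 -0.0643  0.0441] tooly -92.22 tilt [ 3.e-04 -9.e-04 -1.e+00] F [-1.420e+01  1.000e-02  2.727e+01] grip 0.105 63.7 t 8.55
```

```bash
python3 -m crank '[[0,0,-0.003,0],[0,0,-0.0065,0],[0,0,-0.0065,0],[0,0,-0.0065,0]]' - 45 | sed -n 2,4p
python3 -m crank '[[0,-0.02,0,0],[0,-0.04,0,0],[0,-0.06,0,0],[0,-0.06,0,0],[0,-0.06,0,0]]' | sed -n 2,4p
python3 -m crank '[[0,0,0,0],[0,0,0,0]]' | sed -n 2,4p
python3 - <<'E'
from h import *
need(.5795,-.005,.044,87.75); c=snap('wrist','w6')
E
```

```text
position: [0.5768, -0.0642, 0.0442]
ee_rot: [1.0, -0.019, 0.0, 0.0]
ft_force: [-1.4, -0.2, 2.2]
position: [0.5778, -0.0381, 0.0442]
ee_rot: [1.0, -0.018, 0.0, -0.001]
ft_force: [0.2, 3.1, 1.7]
position: [0.5777, -0.0395, 0.0442]
ee_rot: [1.0, -0.019, 0.0, -0.0]
ft_force: [-0.6, 3.0, 0.8]
shift [ 0.0012 -0.0864  0.0005] yaw 0.0013 | pos [ 0.5777 -0.0395  0.0442] tooly -92.17 tilt [ 3.e-04  7.e-04 -1.e+00] F [-0.61  3.03  0.79] grip 0.101 59.7 t 9.47
```

View pics/w6.png

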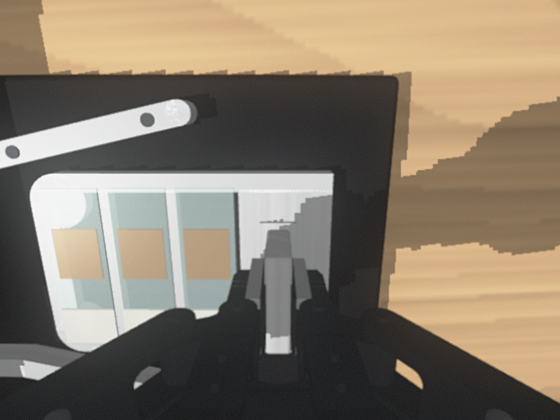

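```bash
for i in 1 2 3; do python3 -m crank '[[0,-0.006,0,0],[0,-0.012,0,0],[0,-0.018,0,0],[0,-0.024,0,0],[0,-0.025,0,0]]' | sed -n 2,5p; done
python3 - <<'E'
from h import *
need(.5811,.035,.044,87.75)
E
```

```text
position: [0.578, -0.0302, 0.0442]
ee_rot: [1.0, -0.019, 0.0, 0.0]
ft_force: [0.0, -3.8, 2.9]
grip_width: 0.109
position: [0.5784, -0.0196, 0.0442]
ee_rot: [1.0, -0.019, 0.0, -0.0]
ft_force: [-0.3, -4.5, 3.8]
grip_width: 0.106
position: [0.5788, -0.0097, 0.0442]
ee_rot: [1.0, -0.019, 0.0, -0.0]
ft_force: [-0.3, -4.5, 5.2]
grip_width: 0.107
shift [ 0.0015 -0.1118  0.0004] yaw 0.0011 | pos [ 0.5788 -0.0097  0.0442] tooly -92.18 tilt [ 2.e-04  1.e-04 -1.e+00] F [-0.27 -4.47  5.2 ] grip 0.107 60.0 t 10.77
```

```bash
for i in 1 2 3 4; do python3 -m crank '[[0,-0.007,-0.0005,0],[0,-0.014,-0.0005,0],[0,-0.021,-0.0005,0],[0,-0.028,-0.0005,0],[0,-0.03,-0.0005,0]]' | sed -n 2,5p; done
```

```text
position: [0.5791, 0.0027, 0.0442]
ee_rot: [1.0, -0.019, -0.0, -0.0]
ft_force: [-0.2, -3.3, 1.4]
grip_width: 0.108
position: [0.5794, 0.0149, 0.0442]
ee_rot: [1.0, -0.019, -0.0, -0.0]
ft_force: [0.3, -0.1, -2.2]
grip_width: 0.105
position: [0.58, 0.0266, 0.0447]
ee_rot: [1.0, -0.019, -0.0, -0.0]
ft_force: [-0.2, -0.1, -4.3]
grip_width: 0.099
position: [0.5806, 0.0385, 0.0449]
ee_rot: [1.0, -0.019, 0.0, -0.0]
ft_force: [0.1, -0.2, -4.0]
grip_width: 0.106
```

```bash
python3 -m crank '[[0,-0.003,0.001,0],[0,-0.006,0.002,0],[0,-0.009,0.0025,0],[0,-0.012,0.0025,0],[0,-0.0125,0.0025,0]]' | sed -n 2,5p; for i in 1 2; do python3 -m crank '[[0,-0.003,0,0],[0,-0.006,0,0],[0,-0.009,0,0],[0,-0.012,0,0],[0,-0.0125,0,0]]' | sed -n 2,5p; done
```

```text
position: [0.5811, 0.0426, 0.0442]
ee_rot: [1.0, -0.019, 0.0, 0.0]
ft_force: [0.4, -2.3, 0.7]
grip_width: 0.106
position: [0.5812, 0.0477, 0.0442]
ee_rot: [1.0, -0.019, 0.0, 0.0]
ft_force: [0.1, -4.9, 4.3]
grip_width: 0.111
position: [0.5814, 0.0525, 0.0442]
ee_rot: [1.0, -0.019, 0.0, 0.0]
ft_force: [-0.5, -4.4, 5.4]
grip_width: 0.107
```

```bash
for i in 1 2 3 4; do python3 -m crank '[[0,-0.002,-0.0004,0],[0,-0.004,-0.0004,0],[0,-0.006,-0.0004,0],[0,-0.0075,-0.0004,0]]' | sed -n 2,5p; done
```

```text
position: [0.5814, 0.0556, 0.0442]
ee_rot: [1.0, -0.019, 0.0, 0.0]
ft_force: [-0.1, -4.5, 4.1]
grip_width: 0.105
position: [0.5813, 0.0589, 0.0442]
ee_rot: [1.0, -0.019, -0.0, 0.0]
ft_force: [0.5, -4.2, 3.2]
grip_width: 0.106
position: [0.5813, 0.0621, 0.0442]
ee_rot: [1.0, -0.019, -0.0, -0.0]
ft_force: [0.0, -2.9, 0.1]
grip_width: 0.104
position: [0.5813, 0.0651, 0.0443]
ee_rot: [1.0, -0.019, -0.0, -0.0]
ft_force: [0.4, -1.9, -2.2]
grip_width: 0.101
```

```bash
for i in 1 2 3; do python3 -m crank '[[0,-0.002,0.0003,0],[0,-0.004,0.0003,0],[0,-0.006,0.0003,0],[0,-0.006,0.0003,0]]' | sed -n 2,5p; done
```

```text
position: [0.5816, 0.0675, 0.0443]
ee_rot: [1.0, -0.019, -0.0, -0.0]
ft_force: [-0.4, 0.3, -3.8]
grip_width: 0.108
position: [0.5818, 0.0698, 0.0443]
ee_rot: [1.0, -0.019, 0.0, -0.0]
ft_force: [0.5, 0.2, -2.5]
grip_width: 0.102
position: [0.5819, 0.0721, 0.0442]
ee_rot: [1.0, -0.019, 0.0, -0.0]
ft_force: [0.0, 0.1, -3.4]
grip_width: 0.104
```

```bash
for i in 1 2 3 4; do python3 -m crank '[[0,-0.002,0.0003,0],[0,-0.004,0.0003,0],[0,-0.005,0.0003,0],[0,-0.005,0.0003,0]]' | sed -n 2,5p; done
```

```text
position: [0.5821, 0.0739, 0.0442]
ee_rot: [1.0, -0.019, 0.0, 0.0]
ft_force: [1.0, -1.4, -0.6]
grip_width: 0.102
position: [0.5823, 0.0757, 0.0442]
ee_rot: [1.0, -0.019, 0.0, 0.0]
ft_force: [0.8, -3.6, 2.5]
grip_width: 0.105
position: [0.5825, 0.0772, 0.0442]
ee_rot: [1.0, -0.02, 0.0, 0.0]
ft_force: [-0.8, -5.6, 4.1]
grip_width: 0.104
position: [0.5827, 0.079, 0.0442]
ee_rot: [1.0, -0.02, 0.0, 0.001]
ft_force: [0.1, -6.2, 5.1]
grip_width: 0.106
```

```bash
for i in 1 2 3; do python3 -m crank '[[0,-0.0015,-0.0004,0],[0,-0.003,-0.0004,0],[0,-0.004,-0.0004,0],[0,-0.004,-0.0004,0]]' | sed -n 2,5p; done
```

```text
position: [0.5826, 0.0799, 0.0442]
ee_rot: [1.0, -0.02, 0.0, 0.001]
ft_force: [-1.9, -8.2, 4.9]
grip_width: 0.108
position: [0.5826, 0.0804, 0.0442]
ee_rot: [1.0, -0.02, -0.0, 0.002]
ft_force: [-2.1, -12.0, 5.4]
grip_width: 0.107
position: [0.5825, 0.0807, 0.0442]
ee_rot: [1.0, -0.021, -0.0, 0.002]
ft_force: [-1.8, -13.9, 6.1]
grip_width: 0.107
```

```bash
python3 -m crank '[[0,-0.002,-0.0004,0],[0,-0.004,-0.0004,0],[0,-0.004,-0.0004,0],[0,-0.004,-0.0004,0]]' | sed -n 2,5p;  python3 -m crank '[[0,-0.002,-0.0006,0],[0,-0.004,-0.0006,0],[0,-0.004,-0.0006,0],[0,-0.004,-0.0006,0],[0,-0.004,-0.0006,0]]' | sed -n 2,5p; python3 - <<'E'
from h import *
need(.5825,.0807,.044,87.75); c=snap('wrist','w7'); print(readout.get_obs()['torque'])
E
```

```text
position: [0.5826, 0.0812, 0.0442]
ee_rot: [1.0, -0.021, -0.0, 0.003]
ft_force: [-2.4, -18.0, 5.6]
grip_width: 0.101
position: [0.5826, 0.0816, 0.0444]
ee_rot: [1.0, -0.022, -0.001, 0.003]
ft_force: [-3.6, -20.7, 7.2]
grip_width: 0.104
shift [-0.0001  0.0024  0.001 ] yaw -0.0038 | pos [0.5826 0.0816 0.0444] tooly -92.48 tilt [-0.0014 -0.007  -1.    ] F [ -3.61 -20.74   7.25] grip 0.104 60.4 t 19.1
[-3.96521576  0.52387602  0.07177169]
```

View pics/w7.png

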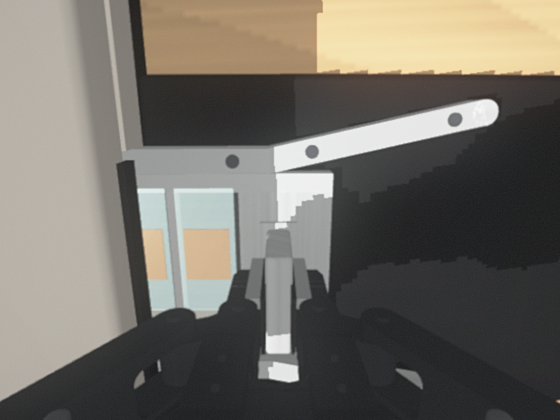

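```bash
python3 -c "
from h import *
c=load('w7')
for u,v,z in [(147,80,.014),(133,155,.026),(136,186,.028),(334,190,.022)]: print(onz(c,u,v,z).round(4))"
python3 -m crank '[[0,0.003,0,0],[0,0.006,0,0],[0,0.009,0,0],[0,0.009,0,0]]' | sed -n 2,5p;  python3 -m crank '[[0,0.002,0,0],[0,0.004,0,0],[0,0.004,0,0],[0,0.004,0,0]]' | sed -n 2,5p
```

```text
[0.6677 0.1319 0.014 ]
[0.6386 0.1376 0.026 ]
[0.6263 0.1375 0.028 ]
[0.6197 0.0563 0.022 ]
position: [0.5824, 0.081, 0.0443]
ee_rot: [1.0, -0.021, -0.0, 0.002]
ft_force: [-0.9, -12.3, 3.2]
grip_width: 0.108
position: [0.5824, 0.0806, 0.0443]
ee_rot: [1.0, -0.02, -0.0, 0.001]
ft_force: [-0.0, -8.3, 0.4]
grip_width: 0.106
```

```bash
python3 -m crank '[[0,0.002,0,0],[0,0.003,0,0],[0,0.003,0,0],[0,0.003,0,0]]' | sed -n 2,4p;  python3 -m crank '[[0,0,0,0],[0,0,0,0],[0,0,0,0],[0,0,0,0],[0,0,0,0]]' -0.3 | sed -n 2,6p; python3 - <<'E'
from h import *
need(.5825,.0807,.044,87.75); c=snap('wrist','w8')
E
```

```text
position: [0.5824, 0.0804, 0.0443]
ee_rot: [1.0, -0.02, -0.0, 0.001]
ft_force: [1.7, -6.1, -0.4]
position: [0.5822, 0.082, 0.0446]
ee_rot: [1.0, -0.019, 0.0, -0.0]
ft_force: [-0.3, -0.3, 0.0]
grip_width: 0.356
grasp_force: 0.0
shift [0.0009 0.0031 0.0015] yaw 0.0011 | pos [0.5822 0.082  0.0446] tooly -92.18 tilt [ 0.e+00  3.e-04 -1.e+00] F [-0.28 -0.29  0.  ] grip 0.356 0.0 t 20.57
```

View pics/w8.png

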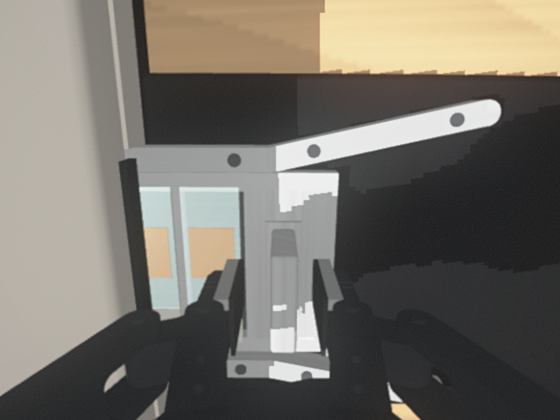

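```bash
python3 -c "
from h import *
for n,u in(('w7',334),('w8',338)):
    c=load(n);g=c['color'].astype(int).sum(2)
    r=[];rs=[]
    for v in range(180,225):
        d=np.diff(g[v,300:370]);r.append(300+d.argmin()+.5)
        d=np.diff(g[v-80+60:v-80+61,200:201]) if 0 else 0
    u=np.median(r);print(n,u,onz(c,u,200,.022).round(4))
c=readout.get_obs();print(c['grip_width'])"
```

```text
w7 331.5 [0.6153 0.0573 0.022 ]
w8 336.5 [0.6151 0.0558 0.022 ]
0.35013844077110456
```

```bash
python3 -m crank '[[0,0,-0.02,0],[0,0,-0.06,0],[0,0,-0.12,0],[0,0,-0.2,0],[0,0,-0.28,0]]' | sed -n 2,5p;  python3 -m crank '[[0,0.05,-0.06,0],[0,0.1,-0.1,0],[0,0.15,-0.1,0],[0,0.2,-0.1,0],[0,0.2,-0.1,0]]' | sed -n 2,4p;  python3 -m crank '[[0,0,0,0],[0,0,0,0],[0,0,0,0],[0,0,0,0]]' | sed -n 2,4p; python3 - <<'E'
from h import *
c=snap('wrist','w9'); t=snap('top','t9'); s=snap('side','s9')
for p in [(.582,.080,.055),(.615,.0565,.022)]: print(proj(c,p),proj(t,p))
g=c['color'].astype(int).sum(2); u0,v0=proj(c,(.615,.0565,.022)); v0=int(v0);u0=int(u0)
for v in (v0-3,v0,v0+3):
    if 0<=v<420:
        a=max(u0-25,0);d=np.diff(g[v,a:u0+25]); u=a+d.argmin()+.5; print(u,v,onz(c,u,v,.022).round(4))
t0=load('top0')['color'].astype(int); d=abs(t['color'].astype(int)-t0).sum(2)>90
for n,(x,y) in dict(spare=(401,261),oil=(309,303),petri=(272,115),carton=(362,120),forceps=(425,146),pen=(395,342),mouse=(152,325)).items(): print(n,d[y-20:y+20,x-30:x+30].sum())
E
```

```text
position: [0.5817, 0.0816, 0.158]
ee_rot: [1.0, -0.019, -0.0, -0.0]
ft_force: [1.0, -0.6, -0.2]
grip_width: 0.346
position: [0.5793, -0.0035, 0.1975]
ee_rot: [1.0, -0.022, 0.001, 0.001]
ft_force: [0.2, -0.7, -0.7]
position: [0.5791, 0.0028, 0.1966]
ee_rot: [1.0, -0.018, -0.0, -0.0]
ft_force: [0.6, -0.2, 0.3]
[178.89052437 205.09725929] [222.59861567 193.97371416]
[212.79521543 156.05208143] [237.08107334 182.29119244]
214.5 153 [0.6175 0.0549 0.022 ]
214.5 156 [0.615  0.0551 0.022 ]
214.5 159 [0.6125 0.0553 0.022 ]
spare 0
oil 935
petri 1150
carton 0
forceps 1519
pen 0
mouse 1860
```

```bash
python3 - <<'E'
from h import *
t=load('t9');a=load('side0')['color'].astype(int); b=load('s9')['color'].astype(int); d=abs(a-b).sum(2)>90
for n,(x,y,w,h) in dict(spare=(327,187,20,16),oil=(353,228,9,14),petri=(178,233,18,10),carton=(212,187,17,10),forceps=(246,166,8,12),pen=(387,200,14,12),mouse=(365,348,30,20)).items(): print(n,d[y-h:y+h,x-w:x+w].sum())
# grip plate height/level: carrier grip top in side view
s=load('s9'); print(proj(s,(.582,.080,.055)))
t0=load('top0')['color']
for n,(x,y) in dict(oil=(309,303),petri=(272,115),forceps=(425,146),mouse=(152,325)).items(): print(n,t0[y-20:y+20,x-30:x+30].mean((0,1)).round(),t['color'][y-20:y+20,x-30:x+30].mean((0,1)).round())
E
```

```text
spare 0
oil 0
petri 0
carton 0
forceps 380
pen 0
mouse 0
[242.54927867 256.73265943]
oil [175. 138.  91.] [127. 104.  74.]
petri [190. 164. 135.] [142. 127. 106.]
forceps [193. 158. 112.] [140. 114.  80.]
mouse [48. 55. 72.] [140. 136. 128.]
```

```bash
python3 -c "
from workcell import manip
print(manip.hand_in())"
```

```text
the job is handed in; nothing more can be done
None
```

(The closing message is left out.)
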